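Crank down the stabiliser leg of a pump skid onto its packing timber

ROBOT

A 6-joint arm with a two-finger parallel gripper is mounted at the origin on a cart in front of the work surface, level with it; the furniture and walls round the work are solid. World frame = base frame: x ahead of the robot, y to its left, z up, the work surface at z = 0. Lengths are in m, angles in degrees, forces in N, time in s.
With the tool pointing down it reaches from about 0.25 to 0.725 m from the base axis. Payload 9.7 kg.
Tool frame: the origin (TCP) lies midway between the tips of the shut fingers; the grasp point (between the pads) lies bot.hold_point_z behind it (bot.hold_point_z is the distance from the TCP to the grasp point, in m); z points along the fingers, y is the line along which they close (so a half turn about z gives the same grasp; the last joint's range is limited). The gripper opens to 85 mm and grips with 20 to 120 N. Pads are 22 mm wide; open, the fingers measure 114 mm over their backs; the gripper's body (76 mm by 85 mm) begins 54 mm behind the grasp point. The pads swing forward as they close: fully open they stand 13 mm farther back than shut.
Start: joints at [-77.177, 4.979, 10.078, 95.1, 0, 90], TCP at [0.122, -0.536, 0.231] pointing down, gripper open.
Joint ranges: [-179.16, 179.16], [-48.56, 103.87], [-65.8, 70.77], [-126.05, 130.52], [-82.76, 87.17], [-180, 180]. Speed limits (degrees/s): [127.2, 127.2, 147.25, 180, 180, 180].

INTERFACE

Orientations are given as [roll, pitch, yaw] about the fixed x, y, z axes, in that order (R = Rz(yaw) Ry(pitch) Rx(roll)).
In Python, from workcell import bot, camera, camera_model, ticket gives the robot as it stands.
- The arm moves only by the tool send_rows, never from a script. Its argument "targets" is text: rows parted by semicolons, each of 5 numbers parted by spaces: the shift along the tool's x, y, z in mm, then the turn about the tool's z in degrees, then the closure in counts, from 0 (fully open) to 255 (shut). A call has 1 to 20 rows; each row is the pose to reach, as a shift and turn from the pose commanded when the call began, along the tool's axes at that moment; what a row does not reach only later rows make up. A row lasts 1/8 s, in which the tool goes at most 62.5 mm and 10.7 degrees, less where a joint would pass 70% of its speed; a pose out of reach is approached as far as the arm can. A call with a gripper value outside its range is refused whole. The fingers move at their own pace and stop on an object; "newtons" is the grip in N (left out, the last holds). Time passes only in rows, so rows that repeat a pose let the fingers close. It gives the time, the measured TCP pose, the force, the opening and the grip force at its end, in the units of the state.
- bot.get_obs(): the state, without advancing time (a new reading comes with each control period).
- camera(name): name is "scene" or "top"; returns the picture (384x512x3 uint8, blue, green, red); there is no depth.
- camera_model(name): a dict with "K" (3x3 intrinsics, pixels), "pose" (4x4, takes a point from camera to world coordinates). Camera axes: x right, y down, z forward; pixel columns grow to the right and rows downward; lengths in m; the calibration is good to about 2 mm. A picture is of the moment at which its call begins. camera_model takes no time and is no camera call.
- ticket.job_done(): hands the job in; it is judged then, once.
The state is a dict: "time": time; "q": joint angles; "qd": joint speeds; "joint_efforts": joint torques, N m; "ee_pos": TCP position; "tcp_rot": TCP orientation; "wrist_force": force on the tool from outside, world axes, zero at the start; "torque": the same for the moment, N m; "opening": finger opening in m; "grasp_force": force on a finger pad.
Only numpy, scipy, OpenCV 4.12 (cv2) and the standard library are available. Lean on these libraries where they do the work, as an engineer would, in place of code of your own. Each camera call takes 0.05 s, during which the arm holds its last target. There are 200 camera calls.

TASK

Lay the packing timber flat on the bench under the foot of the pump skid's front jack, so that the whole foot stands over the timber. Then wind the crank clockwise by its upright handle until the foot is firmly seated on the timber: stop when the crank has become clearly heavier, about 6 N more at the handle than when it ran free, and never force it to 12 N more. Let go with the foot still pressing on the timber, and leave the blue tin, the pipe coupling and the bearing where they are.

Things in the scene. Friction and masses are not known exactly. Their poses are not given: they have to be found in the camera images.
- jack_axis (a point): Point on the bench top below the vertical axis of the jack on the pump skid (grey welded frame with motor and pump, fixed, place and yaw differ). Its x axis points back from the jack along the drawbar to the pump, away from the robot. The jack hangs at the drawbar's free front end. The skid's legs stand 140 mm and more behind, 110 mm to each side: round the foot, front and sides are open.
- gear_head (a point): Centre of the jack's gear head, on the axis 168 mm above the bench: a grey block 66 x 58 x 36 mm. Below it is the jack's tube, 40 mm in diameter (48 mm at the bottom collar), whose lower end is 88 mm above the bench; on top turns the crank.
- jack_leg: The jack's steel inner leg, 25 mm thick, which moves straight down out of the tube. Origin: on the axis, at its lower end. The round foot, 40 mm in diameter, is screwed into it; its rubber sole (25 N/mm) is 20 to 36 mm below this origin, different each time and not measured. At the start the sole hangs 47 to 74 mm above the bench. It cannot reach the bench itself, only the timber.
- crank (a joint): Crank angle, rad, growing clockwise seen from above; that lowers the leg 5.73 mm per rad (36 mm a turn). At 0 the handle points along -x of jack_axis; it starts between 0 and 1.8 and stops at 10. Turning free costs about 5 N at the handle (friction 0.25 N m). Standing still, this friction carries the load, so the load is felt fully only while turning; above about 44 N on the foot a released crank turns back to that.
- crank_handle (a point): Middle of the crank's upright black handle, a cylinder 22 mm in diameter and 50 mm tall that spins freely on its pin, 50 mm from the jack's axis; 238 mm above the bench, 25 mm above the crank arm. Pinched from above it can be led round without turning the hand. Its load rises 0.115 N per newton on the foot: about 16 N per rad once the foot touches.
- packer_mid (a point): Centre of the loose packing timber, a light wooden batten with a thin steel band near each end, 240 (its x) x 56 (its y) x 30 mm (its z), about 0.3 kg, both ends alike; 15 mm above its underside. It lies flat to the right or left of the jack. Held near one end, with the other end under the foot, the hand stays clear of jack and crank.
- packer: The same packing timber; this origin is the centre of its underside.
- paste_tin: Bystander: blue tin with a pale lid, 69 mm in diameter, 54 mm tall, standing on the other side of the jack from the timber; origin at the centre of its underside.
- coupling: Bystander: rusty pipe coupling, 44 mm in diameter, 38 mm tall, to the right; origin at the centre of its underside.
- bearing: Bystander: ball bearing lying flat, 62 mm in diameter, 19 mm tall, to the left; origin at the centre of its underside.

How it is judged:
By the outcome, as a careful person would: the job done as asked, in the order asked, and still so for the second after the job is handed in, with the robot touching nothing.
It also fails if it takes over 72 s, if anything falls off the work surface, if the arm or the gripper's body presses on something with over 40 N, if the wrist force passes 120 N, or if a joint passes its speed limit or range.

## Working session

There is one attempt and no reset: what is moved stays moved. The work goes in short steps, Python scripts to look and compute and a tool call to move; the robot and the scene stay as the last step left them, time stands still between calls to the robot, and variables do not carry over. Pictures are saved under pics/ and viewed, at most 13 in all, crops included, and the job is handed in when it is done.

Besides the shell and the picture viewer there is one more tool, called after ">>>" by a JSON object that holds its "api" and its "payload". send_rows: Moves the arm, as the interface text tells. Its arguments: {"type":"object","properties":{"targets":{"type":"string"},"newtons":{"type":"number"}},"required":["targets"]}

```bash
mkdir -p pics; ls; python3 - <<'E'
from workcell import bot,camera,camera_model
import cv2,numpy as np
for n in("scene","top"):
    im=camera(n);cv2.imwrite(f"pics/{n}0.png",im)
    m=camera_model(n);print(n,np.round(m["K"],1).tolist(),np.round(m["pose"],3).tolist())
o=bot.get_obs();print(o,bot.hold_point_z)
E
```

```text
pics
scene [[404.0, 0.0, 256.1], [0.0, 404.0, 188.6], [0.0, 0.0, 1.0]] [[0.858, -0.38, 0.346, 0.099], [-0.514, -0.651, 0.559, -0.858], [0.013, -0.657, -0.754, 1.31], [0.0, 0.0, 0.0, 1.0]]
top [[439.5, 0.0, 256.1], [0.0, 439.5, 189.0], [0.0, 0.0, 1.0]] [[-0.014, -0.981, 0.192, 0.315], [-1.0, 0.014, 0.0, 0.015], [-0.003, -0.192, -0.981, 1.558], [0.0, 0.0, 0.0, 1.0]]
{'time': 0.1, 'q': array([-7.71787700e+01,  5.00769169e+00,  1.00416115e+01,  9.50989902e+01,
        9.85445596e-05,  9.00022663e+01]), 'qd': array([-0.07925644, -0.07644784,  0.20539373, -0.03896807, -0.06043561,
       -0.14736527]), 'joint_efforts': array([-2.05726348e-03, -5.21562195e+01,  4.65653050e+01,  1.60459470e-02,
       -6.48641844e-05,  1.74890135e-05]), 'ee_pos': array([ 0.12200962, -0.53610558,  0.23067987]), 'tcp_rot': array([-1.79934930e+02, -9.59706225e-05,  1.28189635e+01]), 'wrist_force': array([-0.34209788,  0.11478463, -0.4248125 ]), 'torque': array([0.00409156, 0.02339858, 0.01515891]), 'grasp_force': 0.0, 'opening': 0.08535184299544388} 0.0187
```

View pics/scene0.png

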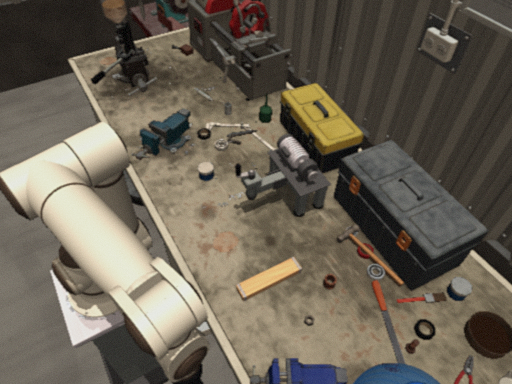

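View pics/top0.png

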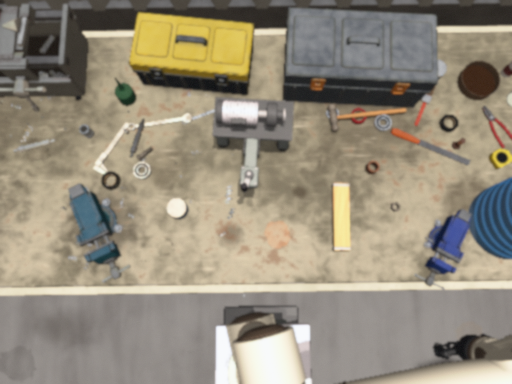

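The top view shows the timber at about (341,216), the jack head at (249,175), the drawbar running up to the pump at (252,120), the tin at (177,208), the coupling at (372,168) and the bearing at (142,170). In the scene view the jack is near (247,178). I'll measure and make enlarged crops next.

```bash
cat > h.py <<'E'
import cv2,numpy as np
from workcell import bot,camera,camera_model
def ray(n,uv):
    m=camera_model(n);d=m["pose"][:3,:3]@np.linalg.inv(m["K"])@np.array([uv[0],uv[1],1.]);return m["pose"][:3,3],d/np.linalg.norm(d)
def plane(n,uv,z):
    o,d=ray(n,uv);return o+d*(z-o[2])/d[2]
def two(a,b):
    o1,d1=ray("scene",a);o2,d2=ray("top",b)
    t=np.linalg.lstsq(np.c_[d1,-d2],o2-o1,rcond=None)[0];p,q=o1+d1*t[0],o2+d2*t[1]
    return (p+q)/2,np.linalg.norm(p-q)
def px(n,p):
    m=camera_model(n);c=np.linalg.inv(m["pose"])@np.r_[p,1];u=m["K"]@c[:3];return u[:2]/u[2]
def timber(im,n,z=.03):
    h=cv2.cvtColor(im,cv2.COLOR_BGR2HSV);k=cv2.inRange(h,(12,60,150),(30,190,255))
    k=cv2.morphologyEx(k,cv2.MORPH_CLOSE,np.ones((5,5)))
    cs=cv2.findContours(k,0,2)[0]
    out=[]
    for c in cs:
        if cv2.contourArea(c)>250:
            w=np.array([plane(n,p[0],z)[:2] for p in c]).astype(np.float32)
            out.append((cv2.minAreaRect(w),cv2.boundingRect(c)))
    return out
E
python3 - <<'E'
from h import *
t=cv2.imread("pics/top0.png");s=cv2.imread("pics/scene0.png")
for r in timber(t,"top"):print("top",r)
for r in timber(s,"scene"):print("scene",r)
a=cv2.resize(t[90:240,160:310],None,fx=4,fy=4,interpolation=cv2.INTER_CUBIC);cv2.imwrite("pics/t1.png",a)
b=cv2.resize(s[120:220,180:340],None,fx=5,fy=5,interpolation=cv2.INTER_CUBIC);cv2.imwrite("pics/s1.png",b)
print("tin",plane("top",(177,208),.054),"jack",plane("top",(249,175),.186))
E
```

```text
top (((0.4225457012653351, -0.0508602038025856), (0.1473913937807083, 0.17069709300994873), 87.7632064819336), (254, 219, 44, 51))
top (((0.4884587824344635, 0.10267797112464905), (0.09547317028045654, 0.12236534059047699), 47.38596725463867), (214, 215, 39, 30))
top (((0.5273178815841675, -0.2806648313999176), (0.07629483193159103, 0.2686338722705841), 88.7077407836914), (330, 175, 23, 77))
top (((0.6751805543899536, -0.5171935558319092), (0.5175222158432007, 0.20706695318222046), 72.71778869628906), (337, 139, 141, 74))
top (((0.7478834986686707, 0.3492276668548584), (0.22409120202064514, 0.12976837158203125), 16.366046905517578), (142, 129, 46, 54))
top (((0.7786173820495605, -0.8658021092414856), (0.08671513944864273, 0.21714948117733002), 83.44609069824219), (487, 113, 25, 58))
top (((0.8934683203697205, -0.41028928756713867), (0.01926833763718605, 0.2596782147884369), 4.771071910858154), (336, 108, 71, 11))
top (((0.8415346145629883, -0.18859359622001648), (0.16336806118488312, 0.08454230427742004), 13.68190860748291), (297, 106, 24, 46))
top (((0.8437920212745667, -0.650016963
[... 266 characters left out ...]
96), (0.5060532689094543, 0.3262469470500946), 83.13236236572266), (120, 13, 139, 80))
scene (((0.463097482919693, -0.13139522075653076), (0.4285523295402527, 1.217449426651001), 5.796681880950928), (140, 154, 255, 221))
scene (((0.8951888680458069, 0.38969045877456665), (0.25687485933303833, 0.1552339643239975), 47.14045715332031), (242, 116, 37, 35))
scene (((0.4579634666442871, 0.8180649876594543), (0.32067304849624634, 0.23919476568698883), 12.441213607788086), (105, 104, 76, 31))
scene (((1.2297464609146118, 0.3737868666648865), (0.46422144770622253, 0.2164372056722641), 82.95601654052734), (283, 84, 79, 62))
tin [0.54742932 0.28947845 0.054     ] jack [0.63061952 0.0369875  0.186     ]
```

View pics/t1.png

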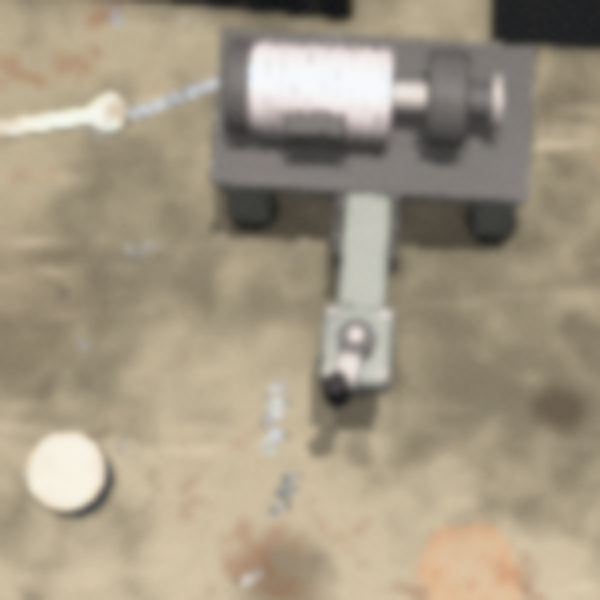

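View pics/s1.png

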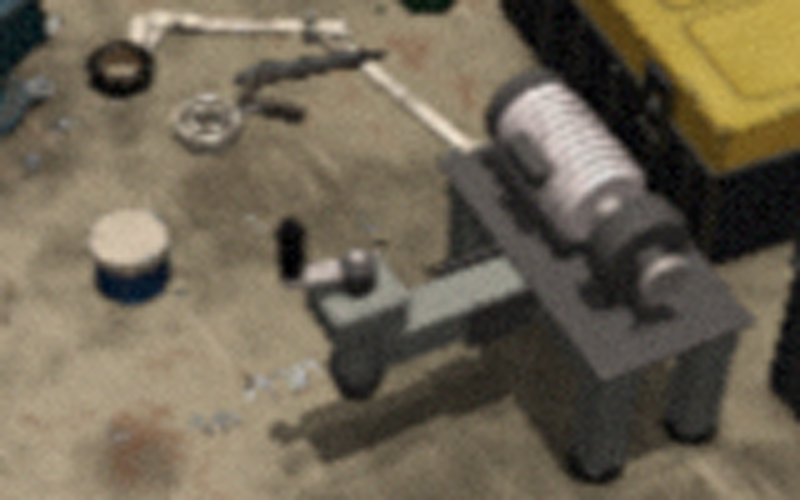

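Top crop: gear head top spans about (322–393, 306–387), boss at (356,334), black handle at (337,388), drawbar edges from (345/390,195) to (340/385,303). Scene crop: handle spans (290,222) to (291,280), boss top at (358,258).

```bash
python3 - <<'E'
from h import *
t=cv2.imread("pics/top0.png");s=cv2.imread("pics/scene0.png")
T=lambda u,v:(160+(u+.5)/4-.5,90+(v+.5)/4-.5);S=lambda u,v:(180+(u+.5)/5-.5,120+(v+.5)/5-.5)
for z,n,p in((.186,"headTL",(325,308)),(.186,"TR",(393,308)),(.186,"BR",(390,387)),(.186,"BL",(322,385)),(.22,"boss",(356,334)),(.25,"handle",(337,388)),(.186,"dl",(345,195)),(.186,"dl2",(340,303)),(.186,"dr",(390,195)),(.186,"dr2",(385,303))):
    print(n,plane("top",T(*p),z).round(4))
print("handle",two(S(290.5,251),T(337,388)),"boss",two(S(358,258),T(356,334)))
# timber: local brightness/saturation threshold
for n,im,(x,y,w,h) in(("top",t,(322,172,30,88)),("scene",s,(225,250,85,55))):
    r=im[y:y+h,x:x+w];g=cv2.GaussianBlur(r,(3,3),0)
    b=cv2.cvtColor(g,cv2.COLOR_BGR2LAB)[...,2]; th,k=cv2.threshold(b,0,255,cv2.THRESH_OTSU)
    l=g[...,2];th2,k2=cv2.threshold(l,0,255,cv2.THRESH_OTSU)
    c=max(cv2.findContours(k2,0,2)[0],key=cv2.contourArea)+np.array([x,y])
    ra=cv2.minAreaRect(c);P=cv2.boxPoints(ra);print(n,th2,ra);print(np.array([plane(n,p,.03) for p in P]).round(3).tolist(),plane(n,ra[0],.03).round(4))
print("coupl",plane("top",(372,168),.038),"bear",plane("top",(142,170),.019))
E
```

```text
headTL [0.6586 0.0628 0.186 ]
TR [0.6578 0.0082 0.186 ]
BR [0.5931 0.0115 0.186 ]
BL [0.5955 0.0656 0.186 ]
boss [0.6288 0.0376 0.22  ]
handle [0.5799 0.0519 0.25  ]
dl [0.753  0.0459 0.186 ]
dl2 [0.6626 0.0507 0.186 ]
dr [0.7525 0.0092 0.186 ]
dr2 [0.662  0.0145 0.186 ]
handle (array([0.58211505, 0.05257618, 0.23503323]), np.float64(0.001750197151984228)) boss (array([0.62996385, 0.03760969, 0.21543811]), np.float64(0.00011977328968882154))
top 192.0 ((336.5, 220.5), (77.0, 29.0), 90.0)
[[0.637, -0.22, 0.03], [0.636, -0.323, 0.03], [0.366, -0.308, 0.03], [0.367, -0.208, 0.03]] [ 0.4991 -0.2644  0.03  ]
scene 177.0 ((268.20001220703125, 276.4000244140625), (14.310833930969238, 64.39875793457031), 63.43495178222656)
[[0.399, -0.253, 0.03], [0.638, -0.259, 0.03], [0.628, -0.314, 0.03], [0.395, -0.306, 0.03]] [ 0.512  -0.2831  0.03  ]
coupl [ 0.68383759 -0.39823293  0.038     ] bear [0.6929852  0.42487678 0.019     ]
```

>>> {"api": "send_rows", "payload": {"targets": "40 -20 10 2 0;95 -48 25 5 0;150 -76 40 8 0;205 -105 55 11 0;260 -133 65 13 0;310 -158 75 15 0;340 -174 80 15 0;354 -181 80 15 0;354 -181 80 15 0;354 -181 80 15 0"}}

```text
time: 1.35
ee_pos: [0.4264, -0.282, 0.1515]
tcp_rot: [180.0, 0.0, -2.2]
wrist_force: [-0.0, -0.4, 0.4]
opening: 0.0855
grasp_force: 0.0
```

```bash
python3 - <<'E'
from h import *
o=bot.get_obs();print(o["time"],o["ee_pos"],o["tcp_rot"],o["wrist_force"])
t=cv2.imread("pics/top0.png")
r=cv2.GaussianBlur(t[172:260,318:362],(3,3),0).astype(int);print("row215",r[43,::1].tolist())
s=camera("scene");tt=camera("top")
cv2.imwrite("pics/p2.png",np.vstack([cv2.resize(s[200:350,160:360],None,fx=3,fy=3)[:300*2-150],cv2.resize(tt[160:270,280:400],(600,150*1))]) if 0 else cv2.resize(np.hstack([s[210:340,180:340],tt[150:280,270:400]]),None,fx=2.7,fy=2.7,interpolation=cv2.INTER_CUBIC))
E
```

```text
1.35 [ 0.42643988 -0.28202782  0.15151324] [ 1.79983871e+02  7.16499494e-04 -2.23097312e+00] [-0.00480011 -0.37927472  0.37425967]
row215 [[128, 153, 165], [128, 152, 164], [129, 153, 165], [132, 157, 170], [136, 161, 174], [138, 164, 177], [138, 164, 177], [137, 163, 176], [136, 162, 174], [135, 161, 173], [134, 159, 171], [129, 154, 166], [121, 144, 156], [106, 129, 143], [95, 125, 145], [103, 149, 176], [126, 190, 216], [146, 219, 239], [155, 229, 246], [157, 231, 248], [159, 233, 248], [161, 235, 248], [163, 236, 248], [163, 236, 248], [161, 235, 248], [158, 232, 248], [156, 230, 247], [155, 229, 247], [154, 228, 247], [154, 228, 246], [150, 221, 239], [140, 198, 218], [129, 170, 188], [126, 154, 168], [127, 152, 165], [129, 154, 167], [130, 155, 168], [131, 156, 169], [133, 157, 170], [134, 159, 172], [134, 160, 173], [135, 161, 174], [136, 161, 174], [136, 162, 174]]
```

View pics/p2.png

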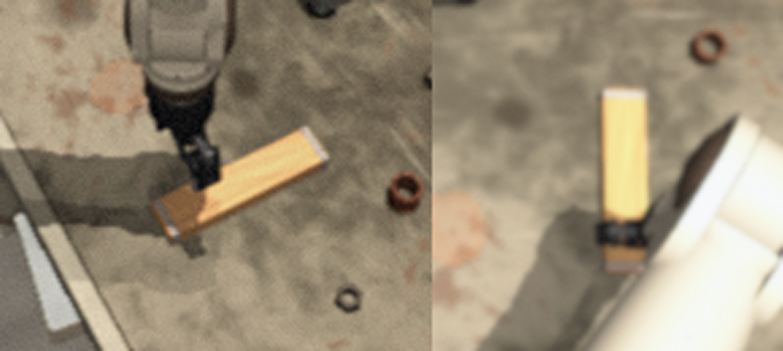

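Left half: the gripper stands over the timber's near end, about 40 px in from the end band. Right half (top view): it straddles the timber at (622,232). I'll refine the timber's pose by thresholding the first top picture.

```bash
python3 - <<'E'
from h import *
t=cv2.imread("pics/top0.png")
g=cv2.resize(t[172:262,318:366],None,fx=4,fy=4,interpolation=cv2.INTER_CUBIC)
k=((g[...,1]>192)).astype(np.uint8)
c=max(cv2.findContours(k,0,2)[0],key=cv2.contourArea)
w=np.array([plane("top",(318+(p[0][0]+.5)/4-.5,172+(p[0][1]+.5)/4-.5),.03)[:2] for p in c]).astype(np.float32)
print(cv2.minAreaRect(w),w.min(0),w.max(0))
E
```

```text
((0.515023946762085, -0.28877419233322144), (0.06506364047527313, 0.23738808929920197), 87.99098205566406) [ 0.39589828 -0.31801286] [ 0.63419724 -0.25221884]
```

>>> {"api": "send_rows", "payload": {"targets": "0 0 40 0 0;0 0 90 0 0;0 0 130 0 0;0 0 146 0 0;0 0 147 0 0;0 0 147 0 0;0 0 147 0 120;0 0 147 0 255;0 0 147 0 255;0 0 147 0 255;0 0 147 0 255;0 0 147 0 255;0 0 147 0 255", "newtons": 50}}

```text
time: 3.08
ee_pos: [0.4277, -0.2816, 0.0056]
tcp_rot: [179.9, -0.1, -2.2]
wrist_force: [-1.1, 0.6, 6.4]
opening: 0.0547
grasp_force: 53.8
```

>>> {"api": "send_rows", "payload": {"targets": "0 0 -5 0 255;0 0 -9 0 255;2 -20 -9 0 255;5 -50 -9 0 255;9 -85 -9 0 255;13 -120 -9 0 255;17 -155 -9 0 255;20 -190 -9 0 255;24 -220 -9 0 255;27 -250 -9 0 255;30 -275 -9 0 255;32 -297 -9 0 255;34 -312 -9 0 255;35 -321 -9 0 255;35 -326 -9 0 255;35 -326 -9 0 255;35 -326 -9 0 255"}}

```text
time: 5.2
ee_pos: [0.4746, 0.0096, 0.0133]
tcp_rot: [-178.6, 0.0, 0.4]
wrist_force: [-0.4, -0.8, -2.4]
opening: 0.0551
grasp_force: 53.6
```

```bash
python3 - <<'E'
from h import *
s=camera("scene");t=camera("top")
print(bot.get_obs()["ee_pos"])
cv2.imwrite("pics/p3.png",cv2.resize(np.hstack([s[130:250,170:320],t[120:240,190:340]]),None,fx=2.6,fy=2.6,interpolation=cv2.INTER_CUBIC))
E
```

```text
[0.47457341 0.00962431 0.01331651]
```

View pics/p3.png

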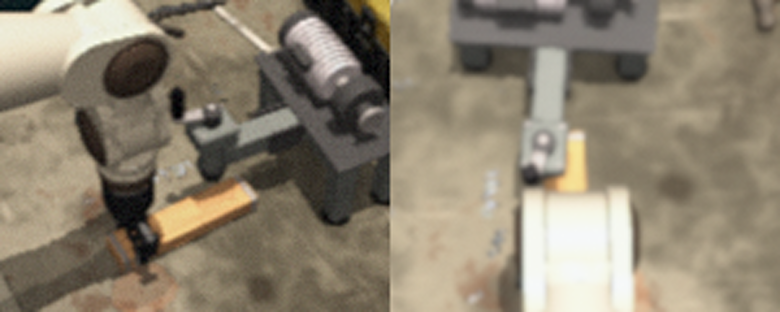

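The timber's far end is just right of the jack, and the hand stopped about 33 mm short in y. I'll check the joints.

```bash
python3 - <<'E'
from h import *
o=bot.get_obs();print(o["q"].round(2),o["qd"].round(2),o["ee_pos"],o["tcp_rot"],o["wrist_force"],o["joint_efforts"].round(1))
E
```

```text
[  0.3   -3.67 -22.89  70.81   1.43 179.95] [ 0.05 -0.03  0.04  0.07 -0.08 -0.08] [0.47457341 0.00962431 0.01331651] [-1.78566064e+02  3.01045537e-02  3.55817353e-01] [ 0.55423642 -0.16169499 -2.11346897] [ -0.  -43.1  47.2  -0.3   0.1  -0. ]
```

Joint 6 is at its limit, so I'll use a slightly positive timber yaw (about +8°) with the hand further right.

>>> {"api": "send_rows", "payload": {"targets": "0 0 0 -3 255;0 0 0 -6 255;0 0 0 -8 255;0 0 0 -8 255;0 0 0 -8 255"}}

```text
time: 5.92
ee_pos: [0.4746, 0.0098, 0.0133]
tcp_rot: [-178.6, -0.2, 8.3]
wrist_force: [0.2, -0.2, -3.1]
opening: 0.0551
grasp_force: 53.6
```

>>> {"api": "send_rows", "payload": {"targets": "1 -3 0 0 255;1 -5 0 0 255;1 -5 3 0 255;1 -5 6 0 255;1 -5 8 0 255;1 -5 8 0 255"}}

```text
time: 6.68
ee_pos: [0.4747, 0.0151, 0.0062]
tcp_rot: [-178.6, -0.2, 8.4]
wrist_force: [-5.9, 0.3, 7.6]
opening: 0.055
grasp_force: 54.9
```

>>> {"api": "send_rows", "payload": {"targets": "0 0 0 0 120;0 0 0 0 0;0 0 0 0 0;0 0 0 0 0;0 0 -15 0 0;0 0 -50 0 0;0 0 -100 0 0;-20 40 -150 0 0;-40 90 -200 0 0;-60 140 -250 0 0;-60 190 -290 0 0;-60 220 -300 0 0;-60 220 -300 0 0;-60 220 -300 0 0"}}

```text
time: 8.43
ee_pos: [0.4476, -0.2186, 0.2999]
tcp_rot: [-178.6, -0.2, 8.3]
wrist_force: [0.2, 0.2, -0.8]
opening: 0.0852
grasp_force: 0.0
```

```bash
python3 - <<'E'
from h import *
s=camera("scene");t=camera("top");cv2.imwrite("pics/sceneB.png",s);cv2.imwrite("pics/topB.png",t)
o=bot.get_obs();print(o["ee_pos"],o["q"].round(1),o["tcp_rot"])
f=4
g=cv2.resize(t[160:262,225:290],None,fx=f,fy=f,interpolation=cv2.INTER_CUBIC)
k=(g[...,1]>192).astype(np.uint8)
c=max(cv2.findContours(k,0,2)[0],key=cv2.contourArea)
w=np.array([plane("top",(225+(p[0][0]+.5)/f-.5,160+(p[0][1]+.5)/f-.5),.03)[:2] for p in c]).astype(np.float32)
print(cv2.minAreaRect(w),w.min(0),w.max(0))
cv2.imwrite("pics/p4.png",cv2.resize(np.hstack([s[130:250,170:320],t[140:260,190:340]]),None,fx=2.6,fy=2.6,interpolation=cv2.INTER_CUBIC))
E
```

```text
[ 0.44754107 -0.21776287  0.29951638] [-26.7   0.6  13.3 103.3   1.3 144.9] [-1.78546784e+02 -1.46065642e-01  8.43409703e+00]
((0.5228875279426575, 0.022044161334633827), (0.15782904624938965, 0.05602118745446205), 8.671686172485352) [ 0.4427386  -0.01518317] [0.60393274 0.0559166 ]
```

View pics/p4.png

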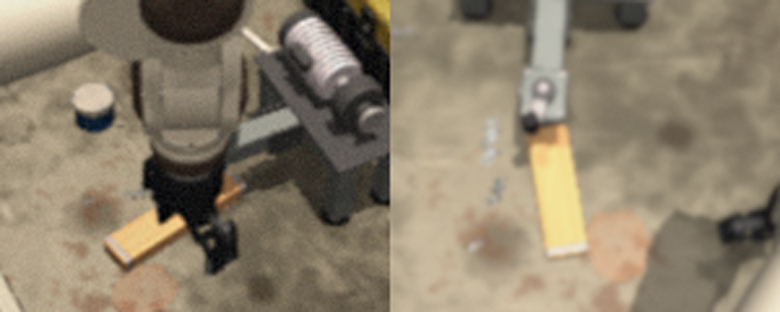

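The timber's centre line passes (0.628, 0.038), within 1 mm of the jack axis. It spans x from 0.443 to about 0.68, so it is well placed. Next I go above the handle.

>>> {"api": "send_rows", "payload": {"targets": "20 -30 0 -2 0;50 -75 2 -4 0;80 -120 3 -6 0;110 -160 4 -6 0;140 -200 5 -6 0;160 -230 6 -6 0;171 -248 6 -6 0;171 -248 6 -6 0;171 -248 6 -6 0"}}

```text
time: 9.65
ee_pos: [0.5803, 0.0511, 0.3006]
tcp_rot: [-178.6, -0.3, 14.4]
wrist_force: [0.1, 0.7, 0.1]
opening: 0.0854
grasp_force: 0.0
```

```bash
python3 - <<'E'
from h import *
s=camera("scene");t=camera("top")
o=bot.get_obs();print(o["ee_pos"],o["q"].round(1),o["tcp_rot"])
cv2.imwrite("pics/p5.png",cv2.resize(np.hstack([s[110:230,170:320],t[110:230,180:330]]),None,fx=2.6,fy=2.6,interpolation=cv2.INTER_CUBIC))
E
```

```text
[0.58041305 0.05065593 0.30073614] [  4.3  11.9  25.7 103.7   1.4 170. ] [-178.61313591   -0.3353916    14.31206019]
```

View pics/p5.png

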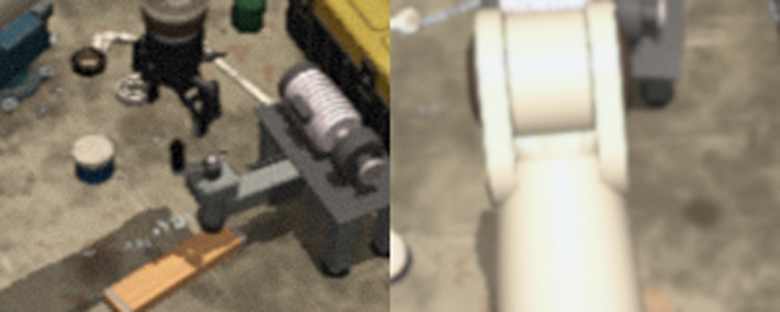

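The open gripper stands above the black handle (scene crop at (178,155)). Descend and pinch.

>>> {"api": "send_rows", "payload": {"targets": "0 0 25 0 0;0 0 50 0 0;0 0 70 0 0;0 0 75 0 0;0 0 75 0 0;0 0 75 0 120;0 0 75 0 255;0 0 75 0 255;0 0 75 0 255;0 0 75 0 255;0 0 75 0 255;0 0 75 0 255", "newtons": 40}}

```text
time: 11.25
ee_pos: [0.5811, 0.0534, 0.2258]
tcp_rot: [-178.6, -0.4, 14.4]
wrist_force: [2.2, -1.5, 4.7]
opening: 0.0207
grasp_force: 39.3
```

```bash
python3 - <<'E'
from h import *
o=bot.get_obs();print(o)
s=camera("scene")
cv2.imwrite("pics/p6.png",cv2.resize(s[130:230,190:310],None,fx=5,fy=5,interpolation=cv2.INTER_CUBIC))
E
```

```text
{'time': 11.25, 'q': array([  4.55693163,   9.40575596,  14.33380075,  94.79189596,
         1.41351756, 170.18272662]), 'qd': array([ 0.01932974,  0.03308418, -0.01129407,  0.03387544, -0.00577001,
       -0.07935043]), 'joint_efforts': array([ 1.11129697e+00, -5.45261014e+01,  4.32850957e+01,  1.22004557e+00,
        1.02626313e+00,  2.88359952e-04]), 'ee_pos': array([0.58105288, 0.05336352, 0.22577386]), 'tcp_rot': array([-178.6303809 ,   -0.37514659,   14.37140048]), 'wrist_force': array([ 2.15763853, -1.52127432,  4.66121567]), 'torque': array([-0.74219484, -0.72590322,  0.02951836]), 'grasp_force': 39.34967815876007, 'opening': 0.02072468505591369}
```

View pics/p6.png

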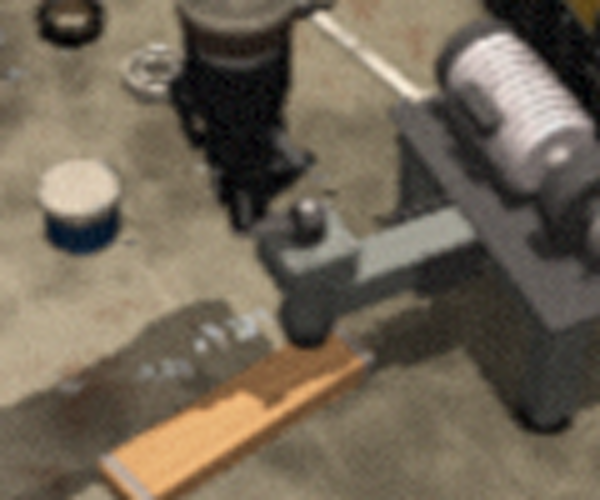

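The fingers hold the handle: opening is 21 mm, and the crop shows them closed on it at (245,215), with the timber under the jack. Next I compute the circle.

```bash
cat > circ.py <<'E'
import sys
from h import *
from scipy.spatial.transform import Rotation as Ro
def rows(t0,ths,a0=np.radians(162)):
    R=Ro.from_euler("xyz",[-178.62,-.37,14.37],degrees=True).as_matrix()
    p=lambda t:.05*np.array([np.cos(a0-t),np.sin(a0-t),0])
    return "; ".join(" ".join("%.0f"%v if v else "0" for v in np.r_[np.round(R.T@(p(t)-p(t0))*1000),0,255]).replace("-0 ","0 ") for t in ths)
if __name__=="__main__":
    t0,step,n=map(float,sys.argv[1:]);print(rows(t0,t0+step*np.arange(1,n+1)))
    C=np.array([.6286,.0376]);o=bot.get_obs();d=o["ee_pos"][:2]-C;a=np.arctan2(d[1],d[0]);f=o["wrist_force"]
    print("theta",np.radians(162)-a,"r",np.hypot(*d),"tang",-f[:2]@[np.sin(a),-np.cos(a)],"rad",f[:2]@d/np.hypot(*d),"fz",f[2])
E
python3 circ.py 0 .1 20
```

```text
3 -4 0 0 255; 6 -8 0 0 255; 10 -11 0 0 255; 14 -14 0 0 255; 18 -17 1 0 255; 22 -19 1 0 255; 27 -21 1 0 255; 32 -22 1 0 255; 37 -23 1 0 255; 42 -23 1 0 255; 47 -23 1 0 255; 52 -22 1 0 255; 57 -21 1 0 255; 61 -19 1 0 255; 66 -17 1 0 255; 70 -15 1 0 255; 74 -12 1 0 255; 78 -8 1 0 255; 81 -5 1 0 255; 84 0 1 0 255
theta 0.006171163288029913 r 0.050067924279949653 tang 1.3524538907730241 rad -4.4542630089621555 fz 4.65085519755413
```

>>> {"api": "send_rows", "payload": {"targets": "3 -4 0 0 255; 6 -8 0 0 255; 10 -11 0 0 255; 14 -14 0 0 255; 18 -17 1 0 255; 22 -19 1 0 255; 27 -21 1 0 255; 32 -22 1 0 255; 37 -23 1 0 255; 42 -23 1 0 255"}}

```text
time: 12.55
ee_pos: [0.6155, 0.0861, 0.2257]
tcp_rot: [-178.6, -0.3, 14.4]
wrist_force: [-4.2, -4.6, 9.0]
opening: 0.0211
grasp_force: 40.1
```

```bash
python3 circ.py 1 .1 20
```

```text
5 0 0 0 255; 10 1 0 0 255; 15 2 0 0 255; 19 4 0 0 255; 24 6 0 0 255; 28 9 0 0 255; 32 12 0 0 255; 36 15 0 0 255; 39 19 0 0 255; 42 23 0 0 255; 45 27 0 0 255; 47 32 0 0 255; 48 36 -1 0 255; 50 41 -1 0 255; 50 46 -1 0 255; 50 51 -1 0 255; 50 56 -1 0 255; 49 61 -1 0 255; 48 66 -1 0 255; 46 71 -1 0 255
theta 0.9925335840634728 r 0.050236338588529765 tang 5.231014453142574 rad -3.327410060603969 fz 8.951756845086258
```

>>> {"api": "send_rows", "payload": {"targets": "5 0 0 0 255; 10 1 0 0 255; 15 2 0 0 255; 19 4 0 0 255; 24 6 0 0 255; 28 9 0 0 255; 32 12 0 0 255; 36 15 0 0 255; 39 19 0 0 255; 42 23 0 0 255; 45 27 0 0 255; 47 32 0 0 255; 48 36 -1 0 255; 50 41 -1 0 255; 50 46 -1 0 255; 50 51 -1 0 255; 50 56 -1 0 255; 49 61 -1 0 255"}}

```text
time: 14.8
ee_pos: [0.6787, 0.0404, 0.2257]
tcp_rot: [-178.5, -0.4, 14.4]
wrist_force: [-0.2, 4.7, 8.4]
opening: 0.0209
grasp_force: 40.0
```

```bash
python3 circ.py 2.8 .1 5; python3 - <<'E'
from h import *
s=camera("scene")
cv2.imwrite("pics/p7.png",cv2.resize(s[150:230,210:310],None,fx=6,fy=6,interpolation=cv2.INTER_CUBIC))
E
```

```text
-1 5 0 0 255; -3 9 0 0 255; -5 14 0 0 255; -8 18 0 0 255; -11 22 -1 0 255
theta 2.7717713458876427 r 0.05016863479996726 tang 4.713751909083963 rad 0.07627717366704875 fz 8.445302391787102
```

View pics/p7.png

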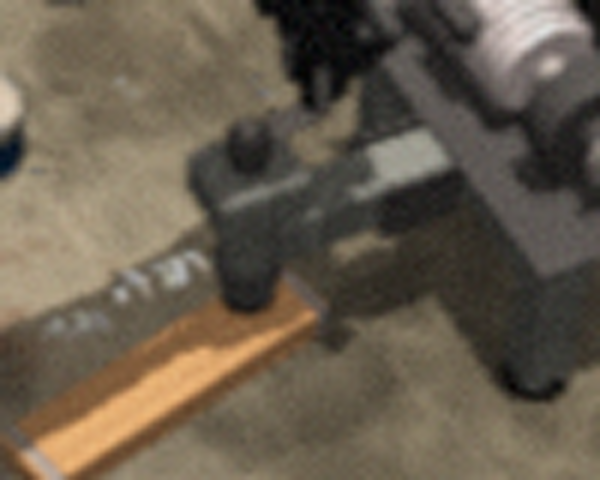

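The foot's dark lower edge is at about crop (250,308), above the timber top, and the crank handle is now behind. I'll estimate the remaining gap.

```bash
python3 - <<'E'
from h import *
c=np.array([.6286,.0376]);d=np.array([.099,-.858])-c;d=c+d/np.linalg.norm(d)*.02
for z in (.03,.04,.05,.06,.07):print(z,px("scene",[*d,z]))
E
python3 circ.py 2.8 .1 10
```

```text
0.03 [250.72053473 206.50414287]
0.04 [250.72717724 204.95619235]
0.05 [250.73388156 203.39383847]
0.06 [250.74064855 201.81687928]
0.07 [250.7474791 200.225109 ]
-1 5 0 0 255; -3 9 0 0 255; -5 14 0 0 255; -8 18 0 0 255; -11 22 -1 0 255; -15 26 -1 0 255; -19 29 -1 0 255; -23 32 -1 0 255; -27 34 -1 0 255; -32 36 -1 0 255
theta 2.7863193856631208 r 0.050161609328157546 tang 2.543564468073773 rad 0.7444081940538295 fz 8.22380329570202
```

>>> {"api": "send_rows", "payload": {"targets": "-1 5 0 0 255; -3 9 0 0 255; -5 14 0 0 255; -8 18 0 0 255; -11 22 -1 0 255; -15 26 -1 0 255; -19 29 -1 0 255; -23 32 -1 0 255; -27 34 -1 0 255; -32 36 -1 0 255"}}

```text
time: 16.1
ee_pos: [0.6572, -0.0034, 0.2257]
tcp_rot: [-178.6, -0.5, 14.4]
wrist_force: [3.1, 1.1, 8.7]
opening: 0.0214
grasp_force: 39.8
```

```bash
python3 circ.py 3.8 .1 6
```

```text
-5 1 0 0 255; -10 2 0 0 255; -15 3 0 0 255; -20 3 0 0 255; -25 2 0 0 255; -30 1 0 0 255
theta 3.7897052392966124 r 0.04998965529746645 tang 3.2128618910200464 rad 0.8486155272411222 fz 8.731391217689236
```

>>> {"api": "send_rows", "payload": {"targets": "-5 1 0 0 255; -10 2 0 0 255; -15 3 0 0 255; -20 3 0 0 255; -25 2 0 0 255; -30 1 0 0 255"}}

```text
time: 16.85
ee_pos: [0.6284, -0.0123, 0.2256]
tcp_rot: [-178.7, -0.5, 14.4]
wrist_force: [4.6, 0.6, 7.8]
opening: 0.0211
grasp_force: 39.9
```

```bash
python3 circ.py 4.4 .1 6
```

```text
-5 -1 0 0 255; -9 -3 0 0 255; -14 -6 0 0 255; -18 -9 0 0 255; -22 -12 0 0 255; -25 -16 0 0 255
theta 4.402877735468833 r 0.04989335798115687 tang 4.601042753098153 rad -0.6185618108055609 fz 7.826271506264439
```

>>> {"api": "send_rows", "payload": {"targets": "-5 -1 0 0 255; -9 -3 0 0 255; -14 -6 0 0 255; -18 -9 0 0 255; -22 -12 0 0 255; -25 -16 0 0 255"}}

```text
time: 17.6
ee_pos: [0.5999, -0.0032, 0.2257]
tcp_rot: [-178.7, -0.4, 14.3]
wrist_force: [3.1, -3.0, 8.0]
opening: 0.0208
grasp_force: 39.7
```

```bash
python3 circ.py 5.0 .1 5
```

```text
-3 -4 0 0 255; -6 -8 0 0 255; -8 -13 0 0 255; -10 -17 0 0 255; -11 -22 0 0 255
theta 5.010240154223855 r 0.04988433807601066 tang 4.25813216287552 rad 0.6219137077984346 fz 8.049212868582936
```

>>> {"api": "send_rows", "payload": {"targets": "-3 -4 0 0 255; -6 -8 0 0 255; -8 -13 0 0 255; -10 -17 0 0 255; -11 -22 0 0 255"}}

```text
time: 18.23
ee_pos: [0.5839, 0.0154, 0.2257]
tcp_rot: [-178.7, -0.4, 14.3]
wrist_force: [3.2, -3.7, 4.8]
opening: 0.0211
grasp_force: 39.6
```

```bash
python3 circ.py 5.5 .1 5
```

```text
-1 -5 0 0 255; -1 -10 0 0 255; -1 -15 0 0 255; 0 -20 0 0 255; 1 -25 1 0 255
theta 5.507641063850925 r 0.049967638875593086 tang 4.7040365736548875 rad -1.2054812833342066 fz 4.836519553208809
```

>>> {"api": "send_rows", "payload": {"targets": "-1 -5 0 0 255; -1 -10 0 0 255; -1 -15 0 0 255; 0 -20 0 0 255; 1 -25 1 0 255"}}

```text
time: 18.85
ee_pos: [0.5786, 0.0398, 0.2256]
tcp_rot: [-178.7, -0.4, 14.3]
wrist_force: [3.1, -4.7, 10.3]
opening: 0.0211
grasp_force: 40.2
```

```bash
python3 circ.py 6.0 .1 5
```

```text
2 -5 0 0 255; 4 -9 0 0 255; 6 -14 0 0 255; 9 -18 0 0 255; 13 -21 1 0 255
theta -0.27021562891279327 r 0.050068964975550315 tang 4.5304640529456925 rad -3.3092217427094965 fz 10.26927185252663
```

>>> {"api": "send_rows", "payload": {"targets": "2 -5 0 0 255; 4 -9 0 0 255; 6 -14 0 0 255; 9 -18 0 0 255"}}

```text
time: 19.35
ee_pos: [0.5831, 0.059, 0.2257]
tcp_rot: [-178.8, -0.4, 14.3]
wrist_force: [5.7, -7.6, 4.8]
opening: 0.021
grasp_force: 39.8
```

```bash
python3 circ.py 6.4 .1 5
```

```text
3 -4 0 0 255; 7 -7 0 0 255; 11 -10 0 0 255; 15 -13 0 0 255; 20 -15 0 0 255
theta 0.12505131799566271 r 0.05023819429109795 tang 4.455609907362193 rad -8.353587548014971 fz 4.785960507189777
```

>>> {"api": "send_rows", "payload": {"targets": "4 -3 0 0 255; 7 -7 0 0 255; 11 -10 0 0 255; 15 -12 0 0 255"}}

```text
time: 19.85
ee_pos: [0.594, 0.0741, 0.2258]
tcp_rot: [-178.8, -0.3, 14.3]
wrist_force: [1.3, -6.7, 4.7]
opening: 0.0213
grasp_force: 39.9
```

```bash
python3 circ.py 6.8 .1 5
```

```text
5 -2 0 0 255; 9 -4 0 0 255; 14 -5 0 0 255; 19 -6 0 0 255; 24 -6 0 0 255
theta 0.49785165089187666 r 0.05024013669625301 tang 3.630127458326595 rad -5.77555738030769 fz 4.726121149523873
```

>>> {"api": "send_rows", "payload": {"targets": "5 -2 0 0 255; 9 -4 0 0 255; 14 -5 0 0 255; 19 -6 0 0 255"}}

```text
time: 20.35
ee_pos: [0.6103, 0.0845, 0.2258]
tcp_rot: [-178.7, -0.2, 14.3]
wrist_force: [-1.7, -8.6, 3.0]
opening: 0.0209
grasp_force: 40.0
```

```bash
python3 circ.py 7.2 .1 5
```

```text
5 0 0 0 255; 10 0 0 0 255; 15 1 0 0 255; 20 2 0 0 255; 24 4 0 0 255
theta 0.8853397210139506 r 0.05031061041828593 tang 4.698625347117212 rad -7.354084791286233 fz 3.0450927043340075
```

>>> {"api": "send_rows", "payload": {"targets": "5 0 0 0 255; 10 0 0 0 255; 15 2 0 0 255; 20 3 0 0 255"}}

```text
time: 20.85
ee_pos: [0.6293, 0.0878, 0.2258]
tcp_rot: [-178.6, -0.1, 14.4]
wrist_force: [-8.9, -2.3, 6.4]
opening: 0.0211
grasp_force: 40.0
```

```bash
python3 circ.py 7.6 .1 5
```

```text
5 2 0 0 255; 9 4 0 0 255; 13 7 0 0 255; 17 10 0 0 255; 21 13 0 0 255
theta 1.270949726022715 r 0.050207313046679476 tang 8.907001168299024 rad -2.4383481869653663 fz 6.443314080558312
```

Contact: about 4.3 N above free running. A little more is needed.

>>> {"api": "send_rows", "payload": {"targets": "3 1 0 0 255; 6 2 0 0 255"}}

```text
time: 21.1
ee_pos: [0.6352, 0.0874, 0.2258]
tcp_rot: [-178.6, -0.1, 14.4]
wrist_force: [-11.0, -1.3, 6.9]
opening: 0.0208
grasp_force: 40.1
```

```bash
python3 circ.py 7.72 .06 3
```

```text
3 1 0 0 255; 5 3 0 0 255; 8 4 0 0 255
theta 1.3881155417393605 r 0.05022991845829286 tang 10.71963528620278 rad -2.69154992080147 fz 6.873359147053463
```

>>> {"api": "send_rows", "payload": {"targets": "2 1 0 0 255"}}

```text
time: 21.22
ee_pos: [0.6373, 0.0871, 0.2258]
tcp_rot: [-178.5, -0.1, 14.4]
wrist_force: [-10.8, -0.2, 6.6]
opening: 0.0209
grasp_force: 40.0
```

>>> {"api": "send_rows", "payload": {"targets": "0 0 0 0 180;0 0 0 0 100;0 0 0 0 0;0 0 0 0 0;0 0 0 0 0;0 0 -10 0 0;0 0 -35 0 0;0 0 -70 0 0;0 0 -100 0 0;0 0 -110 0 0;-40 10 -115 0 0;-90 30 -115 0 0;-140 60 -115 0 0;-180 100 -115 0 0;-200 140 -115 0 0;-200 180 -115 0 0;-200 200 -115 0 0;-200 200 -115 0 0;-200 200 -115 0 0"}}

```text
time: 23.6
ee_pos: [0.4953, -0.1583, 0.3354]
tcp_rot: [-178.6, -0.3, 14.4]
wrist_force: [0.2, 0.3, 0.4]
opening: 0.0856
grasp_force: 0.0
```

```bash
python3 - <<'E'
from h import *
s=camera("scene");t=camera("top")
o=bot.get_obs();print(o["time"],o["ee_pos"],o["wrist_force"])
cv2.imwrite("pics/p8.png",cv2.resize(np.hstack([s[110:230,170:320],t[130:250,160:310]]),None,fx=2.6,fy=2.6,interpolation=cv2.INTER_CUBIC))
E
```

```text
23.7 [ 0.49529966 -0.15815406  0.33547718] [ 0.71697179  0.42023912 -0.25721326]
```

View pics/p8.png

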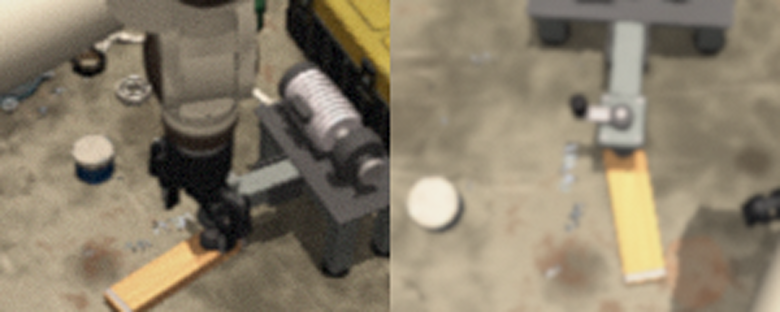

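The top view shows the timber still under the jack, the crank handle to the left where it was released, and the tin in place. The hand is clear.

```bash
python3 -c "
from workcell import ticket
print(ticket.job_done())"
```

```text
the job is handed in; nothing more can be done
None
```

The timber lies flat under the jack foot. I wound the crank until it was about 6 N heavier than running free, then let go and handed the job in at about 24 s; the last picture shows the timber and tin in place, and I never moved near the coupling or bearing.

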